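# Unlock the hall letter box

### The job

Take the round-headed key out of the grey key holder, push it fully home in the lock on the letter box's sloping lid, and turn it clockwise about a quarter turn until the bolt inside lets go. Let go of the key so that the lid can spring ajar, leaving the key fully in the lock and still turned. Leave the other two keys in their holder and everything else on the table where it is.

Things in the scene. Friction and masses are not known exactly. Their poses are not given: they have to be found in the camera images.
- round_key_head (a point): Centre of the round-headed key's head, a flat disc 46 mm across, 12 mm thick; pinch it across the 12 mm. Key 92 mm long, about 70 g; starts upright, blade down, in any of the holder's three slots. Key axes: z from tip to head, x across blade and head width, y across the thickness. Below this point: head's lower edge 23 mm, underside of the collar 33 mm, tip 69 mm.
- round_key_tip (a point): Tip of that key's blade, on its centre line, 69 mm from the head's centre; same axes. The blade is 36 mm long below the collar (24 mm across, 6 mm high), 16 mm wide (x), 5 mm thick (y); its last 9 mm taper to 9 x 2.4 mm at the tip. Alike after a half turn about z, so it goes in either way round.
- keyway (a point): Centre of the keyway's mouth, in the lock's face. Axes turn with the plug: z straight out of the lock, square to the lid, 0.6 rad (34 deg) from vertical, leaning to the box's front when shut; x along the 18 mm keyway length (up the slope when locked), y across its 6.8 mm width. Brass plug, face 3 mm above the lid; steel bezel 40 mm across, 4.5 mm high. Key home: tip 36 mm in, collar on the face.
- letter_box: Fixed grey steel letter box; origin at the centre of its underside, front towards -x of its own axes (the robot's side), z up. 240 mm wide, 190 deep, 95 high in front, 225 at the back, with a flat sloping lid over the whole top; the lock is on the lid's centre line, 55 mm up the slope from the front edge. The lid has a letter slot with a low hood near the top.
- tumbler (a joint): Travel in m of the lock's hidden sprung tumbler: 0 at rest, 0.008 with the key home. The key's tip meets it 28 mm in and pushes it over the last 8 mm, against only 0.2 to 0.4 N. Only with the key fully home (tumbler at 0.007 or more) does the plug turn; once turned, it stays pushed in.
- lock_plug (a joint): Turn of the lock's plug in rad: 0 locked (start), growing clockwise as seen facing the lock from outside (about minus the keyway's z); stop at 1.5. The bolt lets the lid go at about 1.0. It stays where it is left and turns easily (about 0.05 N m). The blade has about 0.12 rad of play in the keyway, so turn the key about 1.5.
- box_lid (a joint): Opening of the sloping lid in rad: 0 shut (locked, it may rest up to 0.02 open), stop at 0.14 (ajar). Hinged along its upper, back edge. Once the bolt has let go and nothing holds the key down (some 3 N at the lock), a spring lifts it slowly, in about a second, carrying lock and key up about 25 mm.
- key_holder: Fixed grey plastic holder 188 x 56 mm and 55 mm high with three key slots in a row, 58 mm apart; origin at the centre of its underside, y along the row, z up. The collars of the keys rest on its top, and the keys' thin direction lies along the holder's x.
- square_key_head (a point): Centre of the head of another key, a square black head 42 x 42 x 12 mm, otherwise like the round-headed one but with a 20 mm wide blade that does not fit the lock; stands in another slot; leave it.
- tee_key_head (a point): Point on the third key, with a T-shaped head: bar 50 x 12 x 18 mm, whose centre is 6 mm above this point; 20 mm blade that does not fit; leave it.
- dish_rim (a point): Centre of the rim of a bone-coloured ceramic dish, 140 mm across and 34 mm high, a glass marble in it; leave it.
- torch_mid (a point): Middle of an aluminium torch lying on the table, 130 mm long and 36 mm high; leave it.
- case_mid (a point): Middle of a dark wooden spectacles case, 160 x 60 x 36 mm; leave it.
- mug_mid (a point): Middle of a blue mug, 80 mm across and 90 mm high; leave it.
Things that resemble listed ones, but are neither listed nor needed, are in the scene too. Leave any green or purple look-alike of the part that bears round_key_head alone.

How it is judged:
By the outcome, as a careful person would: the job done as asked, in the order asked, and still so for the second after the job is handed in, with the robot touching nothing.
It also fails if it takes over 48 s, if anything falls off the work surface, if the arm or the gripper's body presses on something with over 40 N, if the wrist force passes 120 N, or if a joint passes its speed limit or range.

### The arm

A 6-joint arm with a two-finger parallel gripper is mounted at the origin on the work surface. World frame = base frame: x ahead of the robot, y to its left, z up, the work surface at z = 0. Lengths are in m, angles in rad, forces in N, time in s.
With the tool pointing down it reaches from about 0.3 to 0.85 m from the base axis. Payload 4.2 kg.
Tool frame: the origin (TCP) lies midway between the tips of the shut fingers; the grasp point (between the pads) lies 19 mm behind it (r.grip_depth is the distance from the TCP to the grasp point, in m); z points along the fingers, y is the line along which they close (so a half turn about z gives the same grasp; the last joint's range is limited). The gripper opens to 91 mm and grips with 3 to 60 N. Pads are 32 mm wide; open, the fingers measure 118 mm over their backs; the gripper's body (76 mm by 178 mm) begins 60 mm behind the grasp point.
Start: joints at [1.183, 0.32, 1.565, -0, 1.257, -0.02], TCP at [0.207, 0.537, 0.214] pointing down, gripper open.
Joint ranges: [-3.11, 3.11], [-0.84, 2.01], [0.21, 2.61], [-1.34, 4.49], [0.05, 2.63], [-2.56, 2.56]. Speed limits (rad/s): [2.57, 2.57, 3.14, 3.14, 3.14, 3.14].

### API

Orientations are given as a rotation vector (axis times angle).
In Python, from station import r, vision, finder gives the robot as it stands.
- The arm moves only by the tool send_rows, never from a script. Its arguments are lists of equal length, an entry for each row: "turn": the turn, a rotation vector about the world's x, y, z in rad, a list of three; "offset": the shift along the world's x, y, z in cm, a list of three; "gripper": the gripper's target within -1 to 1 (fully open at 1, half-way at 0, shut at -1). A call has exactly 10 rows; each row shifts and turns the commanded pose from where the row before left it; what a row does not reach is not made up. A row lasts 1/8 s, in which the tool goes at most 62.5 mm and 10.7 degrees, less where a joint would pass 70% of its speed; a pose out of reach is approached as far as the arm can. A call with a gripper value outside its range is refused whole. The fingers move at their own pace and stop on an object; "grip_force" is the grip in N (left out, the last holds). Time passes only in rows, so rows that do not move let the fingers close, or fill a call up. It gives the time, the measured TCP pose, the force, the opening and the grip force at its end, in the units of the state.
- r.sense(): the state, without advancing time (a new reading comes with each control period).
- vision.grab_frame(name): name is "scene" or "side" or "wrist"; returns a dict with "img" (400x640x3 uint8, red, green, blue), "z_map" (400x640 float32, m along the optical axis (not along the pixel's ray), 0 where there is no reading), "fx", "fy", "cx", "cy" (pixels), "k1" (the pictures are not rectified: a ray, as slopes to the right and down, at radius r is drawn at 1 + k1 r^2 times it, then the intrinsics apply), "R" (3x3) and "t" (3): a world point X has camera coordinates R X + t. Camera axes: x right, y down, z forward; pixel columns grow to the right and rows downward; lengths in m; the calibration is good to about 2 mm. A picture is of the moment at which its call begins.
- r.finish_job(): hands the job in; it is judged then, once.
Trained networks look in the newest picture that a camera, given by its name, has taken for a name from the list of things; names that differ only in an ending like _2 or _b are one class to them, and where a whole thing is asked for, a point or a joint stands for the part that bears it (a point fixed in the world has none). Each returns a list of dicts, best first, with "score" (0 to 1); they miss things now and then, are a little off and sometimes report something else, mostly with a low value. They report only what shows in the picture. A call takes as long as a camera call. They do not tell look-alikes from the thing itself.
- finder.boxes_of(camera, target): "extent" ([left, top, right, bottom] as shares, 0 to 1, of the picture: columns of its width, rows of its height, round what is visible of it).
The state is a dict: "time": time; "qpos": joint angles; "joint_velocities": joint speeds; "effort": joint torques, N m; "position": TCP position; "orientation": TCP orientation; "ft_force": force on the tool from outside, world axes, zero at the start; "wrist_torque": the same for the moment, N m; "gripper_width": finger opening in m; "gripper_force": force on a finger pad.
Only numpy, scipy, OpenCV 4.12 (cv2) and the standard library are available. Lean on these libraries where they do the work, as an engineer would, in place of code of your own. Each camera call takes 0.05 s, during which the arm holds its last target. There are 200 camera calls.

## Working session

There is one attempt and no reset: what is moved stays moved. The work goes in short steps, Python scripts to look and compute and a tool call to move; the robot and the scene stay as the last step left them, time stands still between calls to the robot, and variables do not carry over. Pictures are saved under pics/ and viewed, at most 10 in all, crops included, and the job is handed in when it is done.

Besides the shell and the picture viewer there is one more tool, called after "Emit:" as a command line: name --argument value ..., lists and objects as JSON in quotes. send_rows: Moves the arm, as the interface text tells. Its arguments: {"type":"object","properties":{"turn":{"type":"array","items":{"type":"array","items":{"type":"number"}}},"offset":{"type":"array","items":{"type":"array","items":{"type":"number"}}},"gripper":{"type":"array","items":{"type":"number"}},"grip_force":{"type":"number"}},"required":["turn","offset","gripper"]}

```bash
ls; mkdir -p pics; cat > h.py <<'E'
import numpy as np, cv2
from station import r, vision, finder
def undist(f,u,v):
    xd=(u-f["cx"])/f["fx"]; yd=(v-f["cy"])/f["fy"]
    x,y=xd,yd
    for _ in range(20):
        s=1+f["k1"]*(x*x+y*y); x,y=xd/s,yd/s
    return x,y
def w(f,u,v,z=None):
    u=np.asarray(u,float);v=np.asarray(v,float)
    if z is None: z=f["z_map"][v.astype(int),u.astype(int)]
    x,y=undist(f,u,v)
    c=np.stack([x*z,y*z,z*np.ones_like(x)],-1)
    return (c-f["t"])@f["R"]
def proj(f,X):
    c=f["R"]@np.asarray(X)+f["t"]; x,y=c[0]/c[2],c[1]/c[2]; s=1+f["k1"]*(x*x+y*y)
    return f["cx"]+f["fx"]*x*s, f["cy"]+f["fy"]*y*s
def save(f,n): cv2.imwrite("pics/"+n,f["img"][...,::-1])
E
python3 - <<'E'
from h import *
F={}
for c in ("scene","side"):
    f=vision.grab_frame(c); F[c]=f; 
    print(c,f["fx"],f["k1"],(-f["R"].T@f["t"]).round(3),f["R"][2].round(2))
    for t in ("round_key_head","key_holder","letter_box","keyway","square_key_head","tee_key_head"):
        for b in finder.boxes_of(c,t)[:3]: 
            print(t,round(b["score"],2),(np.array(b["extent"])*[640,400,640,400]).round())
cv2.imwrite("pics/a.png",F["scene"]["img"][...,::-1]);cv2.imwrite("pics/b.png",F["side"]["img"][...,::-1])
print(r.sense())
E
```

```text
pics
scene 483.45743810956435 -0.09186013226586456 [ 1.246 -0.763  0.832] [-0.57  0.61 -0.55]
round_key_head 0.7 [378. 168. 382. 185.]
round_key_head 0.65 [332. 164. 345. 193.]
round_key_head 0.43 [358. 156. 370. 176.]
key_holder 0.63 [348. 172. 408. 212.]
letter_box 0.94 [234. 225. 364. 341.]
keyway 0.48 [386. 218. 436. 250.]
square_key_head 0.69 [359. 172. 375. 190.]
tee_key_head 0.51 [388. 164. 401. 178.]
side 405.6003229048903 -0.10636053582992552 [ 0.059 -0.711  0.65 ] [ 0.49  0.71 -0.5 ]
round_key_head 0.51 [255. 170. 263. 192.]
round_key_head 0.42 [221. 181. 231. 204.]
key_holder 0.98 [246. 179. 284. 224.]
letter_box 0.83 [352. 166. 483. 319.]
square_key_head 0.54 [267. 182. 274. 199.]
tee_key_head 0.59 [353. 171. 480. 291.]
tee_key_head 0.5 [244. 177. 285. 225.]
tee_key_head 0.46 [252. 166. 260. 182.]
{'time': 0.7, 'qpos': array([ 1.18301415e+00,  3.19579152e-01,  1.56451393e+00,  2.05400296e-05,
        1.25739711e+00, -1.99745419e-02]), 'joint_velocities': array([-0.00073423,  0.00025596,  0.00021108,  0.00099605,  0.00018507,
       -0.00222181]), 'effort': array([ 1.19434164e-03, -4.12233782e+01, -2.32191235e+01,  7.29755103e-02,
        3.75962374e-02, -2.27446708e-05]), 'position': array([0.20673583, 0.53655866, 0.21398251]), 'orientation': array([5.74509215e-01, 3.08861351e+00, 1.63833507e-04]), 'ft_force': array([-0.72848542, -0.08292107, -0.29440694]), 'wrist_torque': array([-0.00092561, -0.00834947,  0.0116409 ]), 'gripper_force': 0.0, 'gripper_width': 0.09116452879445046}
```

View pics/a.png

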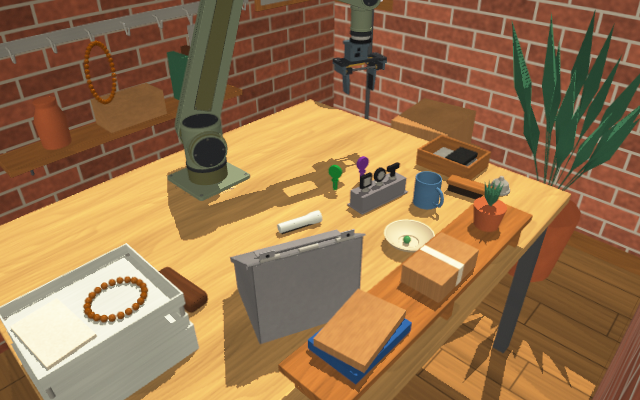

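View pics/b.png

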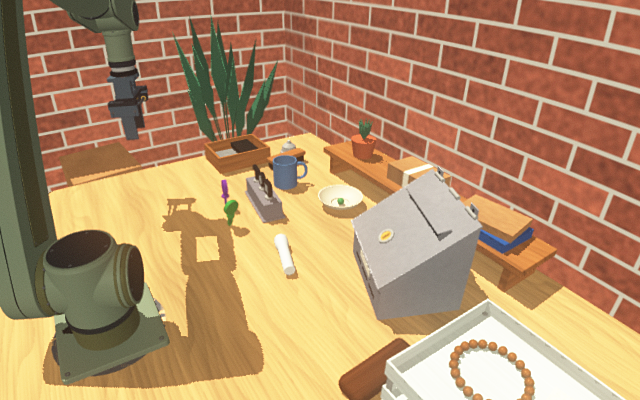

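The pictures show the holder at scene (378,190) with three dark keys. The lock is a brass spot at side (386,236) on the sloping lid. Candidates for the round key in the scene picture are the green disc (335,175), the purple disc (362,163), the black square (365,181), the black round (380,175) and the T (393,169). By the description it is the dark middle one. I'll check that in a crop and measure.

```bash
python3 - <<'E'
from h import *
f=vision.grab_frame("scene"); g=vision.grab_frame("side")
a=cv2.resize(f["img"][145:220,320:420],None,fx=4,fy=4,interpolation=3)
b=cv2.resize(g["img"][155:230,240:340],None,fx=4,fy=4,interpolation=3)
c=cv2.resize(g["img"][205:280,340:440],None,fx=4,fy=4,interpolation=3)
o=np.vstack([np.hstack([a,b]),np.hstack([c,c*0])]); cv2.imwrite("pics/c.png",o[...,::-1])
for F,x0,x1,y0,y1 in ((f,345,412,158,215),(g,244,288,165,226)):
    v,u=np.mgrid[y0:y1,x0:x1]; P=w(F,u.ravel(),v.ravel()); ok=F["z_map"][v.ravel(),u.ravel()]>0
    P=P[ok]; top=P[(abs(P[:,2]-.055)<.004)]; 
    c,s,an=cv2.minAreaRect((top[:,:2]*1000).astype(np.float32)); print("top",len(top),c,s,an,np.median(top[:,2]))
    K=P[(P[:,2]>.072)&(P[:,2]<.13)]; K=K[(K[:,0]>.2)]
    # cluster keys
    n,cl,ce=cv2.kmeans(K.astype(np.float32),3,None,(3,50,1e-5),10,0)[0:3]
    for i in range(3): print(ce[i].round(4),(cl==i).sum(),K[cl[:,0]==i].min(0).round(3),K[cl[:,0]==i].max(0).round(3))
# lid plane from side
v,u=np.mgrid[190:290,362:450]; P=w(g,u.ravel(),v.ravel())
best=None;rng=np.random.default_rng(0)
for _ in range(300):
    q=P[rng.choice(len(P),3,0)]; n=np.cross(q[1]-q[0],q[2]-q[0]); n/=np.linalg.norm(n)+1e-12
    k=abs((P-q[0])@n)<.002
    if best is None or k.sum()>best.sum(): best=k
Q=P[best]; m=Q.mean(0); n=np.linalg.svd(Q-m,full_matrices=False)[2][2]; n*=np.sign(n[2])
print("lid",best.sum(),m,n,np.arccos(n[2]),"rpt yaw",np.arctan2(-n[1],-n[0]))
# brass
hsv=cv2.cvtColor(g["img"],cv2.COLOR_RGB2HSV)
mk=cv2.inRange(hsv,(15,90,90),(35,255,255)); mk[:222]=0; mk[252:]=0; mk[:,:370]=0; mk[:,402:]=0
vv,uu=np.nonzero(mk); print("brass",uu.mean(),vv.mean(),len(uu))
B=w(g,uu,vv); print(np.median(B,0),((B-m)@n).mean())
# ray-plane at 3mm above lid
C=-g["R"].T@g["t"]; d=w(g,uu.mean(),vv.mean(),1.0)-C; print("lock",C+d*((m-C)@n+.003)/(d@n))
E
```

```text
top 423 (502.7599182128906, 285.930419921875) (189.72073364257812, 63.44724655151367) 79.55642700195312 0.05386400309607305
[0.5034 0.2825 0.0929] 129 [0.492 0.263 0.073] [0.512 0.308 0.112]
[0.5101 0.3389 0.0934] 87 [0.499 0.315 0.073] [0.517 0.364 0.104]
[0.495  0.2255 0.0938] 147 [0.482 0.204 0.073] [0.502 0.25  0.11 ]
top 416 (537.3721923828125, 286.4289855957031) (201.90023803710938, 131.5186004638672) 81.82296752929688 0.05464856607001671
[0.4994 0.3071 0.0959] 133 [0.49  0.266 0.072] [0.513 0.367 0.112]
[0.5955 0.3465 0.081 ] 69 [0.581 0.331 0.073] [0.612 0.375 0.091]
[0.488  0.2235 0.0943] 115 [0.482 0.207 0.073] [0.497 0.265 0.111]
lid 5116 [ 0.59905563 -0.20628293  0.14909097] [-0.51102361  0.23537675  0.82671195] 0.5975580997004671 rpt yaw -0.43163267721475373
brass 385.43283582089555 235.0597014925373 67
[ 0.583545   -0.17424695  0.13160706] 0.0015519851057216867
lock [ 0.58156411 -0.17662137  0.13346253]
```

View pics/c.png

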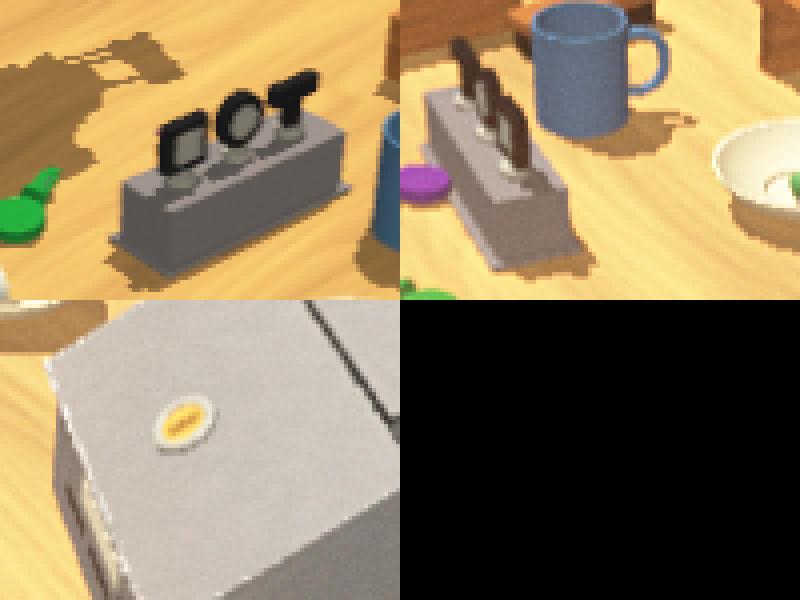

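The crop confirms it: the round key is the middle one, between the square and the T, at about (0.502, 0.283), head centre expected at z 0.088. Moving above it for a wrist view.

Emit:
send_rows --turn '[[0,0,-0.15],[0,0,-0.15],[0,0,-0.15],[0,0,-0.15],[0,0,-0.15],[0,0,-0.15],[0,0,-0.15],[0,0,-0.15],[0,0,-0.14],[0,0,0]]' --offset '[[3.3,-2.8,0],[3.3,-2.8,0],[3.3,-2.8,0],[3.3,-2.8,0],[3.3,-2.8,0],[3.3,-2.8,0],[3.3,-2.8,0],[3.3,-2.8,0],[3.1,-3.0,0],[0,0,0]]' --gripper '[1,1,1,1,1,1,1,1,1,1]'

```text
time: 2.05
position: [0.5036, 0.2807, 0.2138]
orientation: [2.372, 2.059, 0.0]
ft_force: [-0.2, 0.4, -1.1]
gripper_width: 0.0913
gripper_force: 0.0
```

```bash
cat > wk.py <<'E'
from h import *
f=vision.grab_frame("wrist"); save(f,"d.png")
s=r.sense(); print(s["position"].round(4),s["orientation"].round(3),s["qpos"].round(2))
print((-f["R"].T@f["t"]).round(3),f["R"][2].round(2))
v,u=np.mgrid[0:400,0:640]; P=w(f,u.ravel(),v.ravel()); ok=f["z_map"].ravel()>0
P=P[ok]; near=np.hypot(P[:,0]-.502,P[:,1]-.283)<.12; P=P[near]
top=P[abs(P[:,2]-.055)<.002]
c,sz,an=cv2.minAreaRect((top[:,:2]*1000).astype(np.float32)); print("top",len(top),c,sz,an)
K=P[(P[:,2]>.066)&(P[:,2]<.125)].astype(np.float32)
print(len(K))
n,cl,ce=cv2.kmeans(K,3,None,(3,50,1e-5),10,0)
for i in range(3):
    k=K[cl[:,0]==i]; q=np.percentile(k,98,axis=0); T=k[k[:,2]>q[2]-.012]
    print(len(k),k.max(0).round(3),"rect",cv2.minAreaRect(T[:,:2]*1000))
print("proj",proj(f,(.502,.283,.111)))
E
python3 wk.py
```

```text
[0.5023 0.2818 0.2138] [-2.37  -2.062  0.   ] [0.49 0.32 1.56 0.   1.26 0.63]
[0.515 0.354 0.384] [-0.04 -0.26 -0.96]
top 8401 (536.0249633789062, 282.7386169433594) (188.36204528808594, 127.20361328125) 81.65220642089844
3013
1340 [0.518 0.37  0.111] rect ((507.2979431152344, 331.0487060546875), (76.68124389648438, 11.759665489196777), 81.9056167602539)
532 [0.61  0.371 0.092] rect ((594.0945434570312, 350.87310791015625), (8.324333190917969, 44.88802719116211), 36.851318359375)
1141 [0.508 0.293 0.112] rect ((495.9527587890625, 253.54519653320312), (79.48025512695312, 11.643182754516602), 81.14108276367188)
proj (np.float64(315.6424542692626), np.float64(193.88840912386982))
```

View pics/d.png

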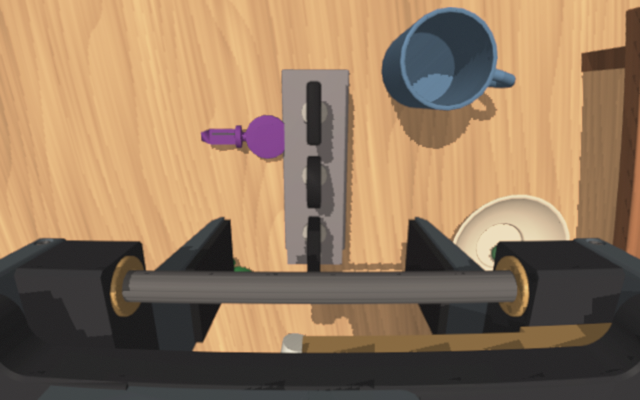

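The wrist view shows the row: tee (314,112), round (314,182) and square (314,240), with the purple look-alike at (266,136). Measuring the round key on its own now.

```bash
python3 - <<'E'
from h import *
f=vision.grab_frame("wrist")
for a,b in((78,148),(150,212),(214,266)):
    v,u=np.mgrid[a:b,302:326]; P=w(f,u.ravel(),v.ravel()); k=(P[:,2]>.075)&(P[:,2]<.13); P=P[k].astype(np.float32)
    T=P[P[:,2]>P[:,2].max()-.012]; print(len(P),P.min(0),P.max(0),cv2.minAreaRect(T[:,:2]*1000), np.median(T,0))
E
```

```text
940 [0.5008021  0.32033157 0.09867319] [0.518185   0.3696614  0.10518135] ((509.48504638671875, 344.9864196777344), (48.89229965209961, 11.26998233795166), 82.10621643066406) [0.5096693  0.3455372  0.10211627]
771 [0.49284777 0.2663013  0.08754463] [0.5094003  0.31091854 0.11197431] ((501.04705810546875, 287.68731689453125), (39.25196075439453, 12.214971542358398), 81.64833068847656) [0.5012478  0.29011264 0.10802472]
642 [0.4858823  0.21895844 0.07501207] [0.5011253  0.25198475 0.11026284] ((493.4788818359375, 235.66554260253906), (32.17137908935547, 11.20840835571289), 82.03424835205078) [0.49376675 0.23780961 0.10829683]
```

Emit:
send_rows --turn '[[0,0,0],[0,0,0],[0,0,0],[0,0,0],[0,0,0],[0,0,0],[0,0,0],[0,0,0],[0,0,0],[0,0,0]]' --offset '[[-0.1,0.6,-2.5],[0,0,-3],[0,0,-3],[0,0,-3],[0,0,-2],[0,0,-1],[0,0,0],[0,0,0],[0,0,0],[0,0,0]]' --gripper '[1,1,1,1,1,1,1,-1,-1,-1]' --grip_force 40

```text
time: 3.4
position: [0.5011, 0.2887, 0.0696]
orientation: [2.368, 2.064, 0.002]
ft_force: [-0.6, -0.7, -0.2]
gripper_width: 0.064
gripper_force: 0.0
```

Emit:
send_rows --turn '[[0,0,0],[0,0,0],[0,0,0],[0,0,0],[0,0,0],[0,0,0],[0,0,0],[0,0,0],[0,0,0],[0,0,0]]' --offset '[[0,0,0],[0,0,0],[0,0,0],[0,0,0],[0,0,0],[0,0,0],[0,0,0],[0,0,0],[0,0,0],[0,0,0]]' --gripper '[-1,-1,-1,-1,-1,-1,-1,-1,-1,-1]'

```text
time: 4.65
position: [0.5007, 0.2885, 0.0689]
orientation: [2.368, 2.064, -0.0]
ft_force: [0.5, -0.5, -0.2]
gripper_width: 0.0119
gripper_force: 40.0
```

```bash
python3 - <<'E'
from h import *
s=r.sense(); print({k:np.round(v,3) for k,v in s.items()})
E
```

```text
{'time': np.float64(4.65), 'qpos': array([ 0.503,  0.451,  1.758, -0.   ,  0.933,  0.64 ]), 'joint_velocities': array([-0.001,  0.002, -0.   ,  0.001,  0.001, -0.   ]), 'effort': array([-9.7000e-02, -4.4293e+01, -1.9365e+01,  2.3000e-02, -8.2000e-02,
       -0.0000e+00]), 'position': array([0.501, 0.289, 0.069]), 'orientation': array([ 2.368,  2.064, -0.   ]), 'ft_force': array([ 0.485, -0.454, -0.237]), 'wrist_torque': array([-0.061,  0.16 , -0.004]), 'gripper_force': np.float64(40.0), 'gripper_width': np.float64(0.012)}
```

Emit:
send_rows --turn '[[0,0,0],[0,0,0],[0,0,0],[0,0,0],[0,0,0],[0,0,0.16],[0,0,0.16],[0,0,0.16],[0,0,0.16],[0,0,0.16]]' --offset '[[0,0,2],[0,0,3],[0,0,4],[0,0,4],[0,0,4.2],[0,-4,0],[0,-4,0],[0,-4,0],[0,-4,0],[0,-4,0]]' --gripper '[-1,-1,-1,-1,-1,-1,-1,-1,-1,-1]'

```text
time: 5.9
position: [0.5005, 0.0873, 0.2409]
orientation: [1.37, 2.827, -0.0]
ft_force: [0.7, 0.3, -0.8]
gripper_width: 0.0122
gripper_force: 40.0
```

Emit:
send_rows --turn '[[0,0,0.16],[0,0,0.16],[0,0,0.16],[-0.063,-0.136,0],[-0.063,-0.136,0],[-0.063,-0.136,0],[-0.063,-0.136,0],[0,0,0],[0,0,0],[0,0,0]]' --offset '[[0,-4,0],[0,-4,0],[0,-4,0],[0.3,-3,0],[0.3,-3,0],[0.4,-3,0],[0.4,-2.5,0],[0,0,0],[0,0,0],[0,0,0]]' --gripper '[-1,-1,-1,-1,-1,-1,-1,-1,-1,-1]'

```text
time: 7.15
position: [0.5163, -0.1463, 0.2421]
orientation: [0.541, 2.492, -0.171]
ft_force: [-0.5, -0.2, -1.7]
gripper_width: 0.0113
gripper_force: 40.0
```

```bash
cat > m.py <<'E'
from h import *
from scipy.spatial.transform import Rotation as Ro
s=r.sense(); R=Ro.from_rotvec(s["orientation"]).as_matrix()
print(s["position"].round(4),s["ft_force"].round(1),s["gripper_width"],s["qpos"].round(2)); print("tool z",R[:,2].round(4),"y",R[:,1].round(4))
f=vision.grab_frame("wrist");g=vision.grab_frame("side")
print("wrist cam",(-f["R"].T@f["t"]).round(3),"proj L",proj(f,(.5816,-.1766,.1335)))
save(f,"e.png")
tip=s["position"]+.05*R[:,2]; print("tip",tip,proj(g,tip),proj(f,tip))
v,u=np.mgrid[0:400,0:640]; P=w(f,u.ravel(),v.ravel()); P=P[(f["z_map"].ravel()>0)]
P=P[(np.hypot(P[:,0]-.62,P[:,1]+.19)<.14)]
best=None;rng=np.random.default_rng(0)
for _ in range(300):
    q=P[rng.choice(len(P),3,0)]; n=np.cross(q[1]-q[0],q[2]-q[0]); n/=np.linalg.norm(n)+1e-12
    k=abs((P-q[0])@n)<.0015
    if best is None or k.sum()>best.sum(): best=k
Q=P[best]; m=Q.mean(0); n=np.linalg.svd(Q-m,full_matrices=False)[2][2]; n*=np.sign(n[2])
print("lid",best.sum(),m,n,np.arccos(n[2]),"yaw",np.arctan2(-n[1],-n[0]))
for F in(f,g):
  hsv=cv2.cvtColor(F["img"],cv2.COLOR_RGB2HSV); mk=cv2.inRange(hsv,(15,90,90),(35,255,255))
  pu,pv=proj(F,(.5816,-.1766,.1335)); c=np.zeros_like(mk); cv2.circle(c,(int(pu),int(pv)),20,255,-1)
  vv,uu=np.nonzero(mk&c); print("brass",uu.mean(),vv.mean(),len(uu))
E
python3 m.py
```

```text
[ 0.5163 -0.1463  0.2421] [-0.5 -0.2 -1.7] 0.01131950831791747 [-0.22 -0.02  2.06 -0.24  0.52 -1.2 ]
tool z [ 0.5132 -0.2367 -0.825 ] y [ 0.4153  0.9097 -0.0027]
wrist cam [ 0.374 -0.081  0.34 ] proj L (np.float64(319.39985057217285), np.float64(186.01477486785421))
tip [ 0.54194673 -0.15809542  0.2008274 ] (np.float64(368.52978697852234), np.float64(210.40453567691077)) (np.float64(319.6187813922652), np.float64(217.2820374811253))
lid 31603 [ 0.5789679  -0.1732603   0.12608332] [-0.51187632  0.23007856  0.82767535] 0.5958436168256774 yaw -0.42242204613524764
brass 318.04448105436575 184.79406919275124 607
brass 385.3529411764706 235.10294117647058 68
```

View pics/e.png

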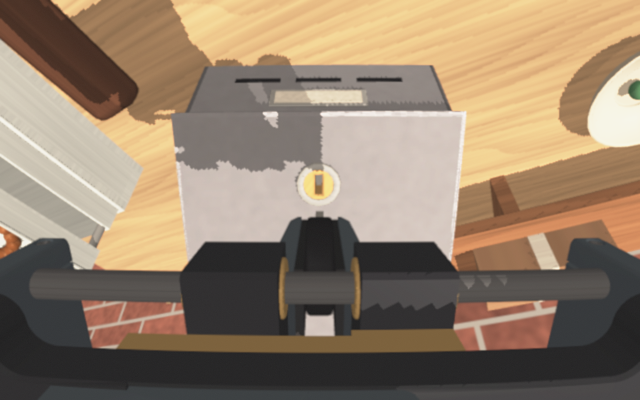

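The wrist view shows the lock at (318,185), its keyway pointing up the slope, and the key's tip at about (319,212). Measuring both in this camera.

```bash
cat > k.py <<'E'
from h import *
from scipy.spatial.transform import Rotation as Ro
s=r.sense(); R=Ro.from_rotvec(s["orientation"]).as_matrix()
print(s["position"].round(4),s["ft_force"].round(1),s["qpos"].round(2)); 
f=vision.grab_frame("wrist"); C=-f["R"].T@f["t"]
v,u=np.mgrid[115:245,175:465]; P=w(f,u.ravel(),v.ravel()); 
L0=np.array((.5816,-.1766,.1335)); n=-np.array([-.5122,.2332,.8266])*-1
d=(P-L0)@n; k=(abs(d+.003)<.006)&(np.linalg.norm(P-L0,axis=1)<.09)&(np.linalg.norm(P-L0,axis=1)>.022)
Q=P[k]; m=Q.mean(0); n=np.linalg.svd(Q-m,full_matrices=False)[2][2]; n*=np.sign(n[2]); print("n",n.round(4),np.arccos(n[2]).round(4),np.arctan2(-n[1],-n[0]).round(4), ((Q-m)@n).std())
hsv=cv2.cvtColor(f["img"],cv2.COLOR_RGB2HSV); mk=cv2.inRange(hsv,(15,90,90),(35,255,255))
pu,pv=proj(f,L0); c=np.zeros_like(mk); cv2.circle(c,(int(pu),int(pv)),20,255,-1); mk&=c
hull=cv2.convexHull(np.argwhere(mk)[:,::-1].astype(np.int32)); M=cv2.moments(hull); bu,bv=M["m10"]/M["m00"],M["m01"]/M["m00"]
print("brass",bu,bv,cv2.fitEllipse(hull))
d=w(f,bu,bv,1.0)-C; L=C+d*((m-C)@n+.003)/(d@n); print("L wrist",L.round(4))
# lid edges frame coordinates: a = across, b = up slope
a=np.cross([0,0,1],-n*[1,1,0]); a/=np.linalg.norm(a); b=np.cross(a,n); 
print("a",a.round(3),"b",b.round(3))
# key blade points
T=R.T@((P-s["position"]).T); T=T.T
kk=(abs(T[:,0])<.02)&(abs(T[:,1])<.012)&(T[:,2]>.0)&(T[:,2]<.06)
for z0 in (.005,.014,.02,.026,.032,.038,.044):
    t=T[kk&(abs(T[:,2]-z0)<.003)]
    if len(t): print(z0,len(t),t.min(0).round(4),t.max(0).round(4),np.median(t,0).round(4))
print("tip-pred rel L (a,b,n):",[float(((s["position"]+.05*R[:,2]-L)@x).round(4)) for x in (a,b,n)])
print("tool x,y,z in (a,b,n)\n",(np.array([a,b,n])@R).round(3))
np.savez("L.npz",L=L,n=n,a=a,b=b)
i=f["img"][150:240,250:390]; cv2.imwrite("pics/f.png",cv2.resize(i,None,fx=5,fy=5,interpolation=3)[...,::-1])
E
python3 k.py
```

```text
[ 0.5159 -0.1462  0.2416] [ 0.4 -0.8 -1.6] [-0.22 -0.02  2.06 -0.24  0.52 -1.2 ]
n [-0.5115  0.2293  0.8281] 0.5951 -0.4214 0.0007021576134236451
brass 318.27387387387387 185.17528957528958 ((318.2807922363281, 185.1624298095703), (28.839622497558594, 29.315805435180664), 99.853759765625)
L wrist [ 0.5807 -0.1775  0.1319]
a [ 0.409  0.913 -0.   ] b [ 0.756 -0.339  0.561]
0.005 1 [ 0.0162 -0.0106  0.0023] [ 0.0162 -0.0106  0.0023] [ 0.0162 -0.0106  0.0023]
0.032 16 [ 0.0068 -0.0022  0.031 ] [0.0072 0.0021 0.0341] [ 0.0069 -0.      0.0325]
0.038 23 [ 0.0064 -0.0022  0.0356] [0.0074 0.0021 0.041 ] [0.0069 0.0003 0.0375]
0.044 9 [ 0.0065 -0.0023  0.041 ] [0.0072 0.0022 0.043 ] [ 0.0069 -0.0004  0.0416]
tip-pred rel L (a,b,n): [0.0017, 0.0021, 0.0811]
tool x,y,z in (a,b,n)
 [[ 0.004  1.    -0.006]
 [-1.     0.004  0.005]
 [-0.005 -0.006 -1.   ]]
```

View pics/f.png

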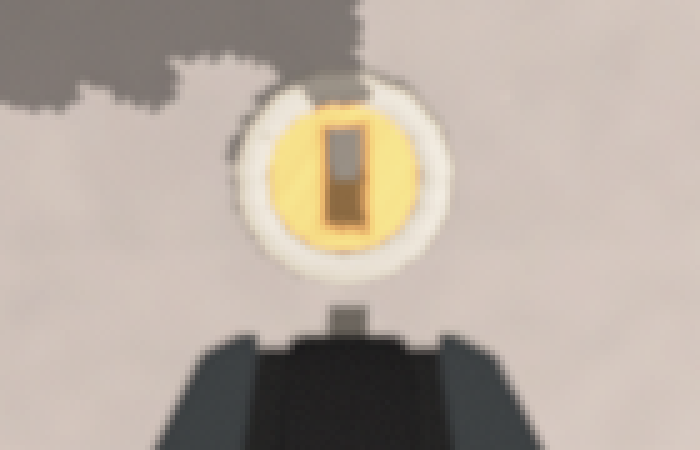

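```bash
cat > k2.py <<'E'
from h import *
from scipy.spatial.transform import Rotation as Ro
s=r.sense(); R=Ro.from_rotvec(s["orientation"]).as_matrix()
f=vision.grab_frame("wrist")
for v in range(206,222):
    P=w(f,np.arange(314,326),np.full(12,v)); T=(P-s["position"])@R; k=T[:,2]<.06
    print(v,k.sum(),np.median(T[k],0).round(4) if k.any() else "", T[k][:,1].min().round(4) if k.any() else "",T[k][:,1].max().round(4) if k.any() else "")
for x,z in((.008,.041),(.0045,.05),(.007,.041),(.0035,.05)): print(x,z,proj(f,s["position"]+R@[x,0,z]))
E
python3 k2.py
```

```text
206 0   
207 0   
208 0   
209 0   
210 0   
211 8 [ 0.0069 -0.0001  0.0418] -0.0023 0.0022
212 8 [ 0.0069 -0.0001  0.0398] -0.0022 0.0021
213 8 [ 0.0069 -0.0001  0.0377] -0.0022 0.0021
214 8 [ 0.0068 -0.0001  0.036 ] -0.0022 0.0021
215 8 [ 0.007  -0.0001  0.0335] -0.0022 0.0021
216 8 [ 0.0068 -0.0001  0.032 ] -0.0022 0.0021
217 12 [ 0.0205 -0.     -0.0109] -0.0027 0.0026
218 12 [ 0.0213 -0.     -0.0146] -0.0026 0.0025
219 12 [ 0.0218 -0.     -0.0175] -0.0025 0.0025
220 12 [ 0.0218 -0.     -0.0188] -0.0025 0.0025
221 12 [ 0.0216 -0.     -0.0197] -0.0025 0.0024
0.008 0.041 (np.float64(319.5894268289389), np.float64(209.72590517337042))
0.0045 0.05 (np.float64(319.59357189880666), np.float64(210.74480920983962))
0.007 0.041 (np.float64(319.59083569636505), np.float64(211.2480911625383))
0.0035 0.05 (np.float64(319.59491648942225), np.float64(212.20229807869327))
```

Emit:
send_rows --turn '[[0,0,0],[0,0,0],[0,0,0],[0,0,0],[0,0,0],[0,0,0],[0,0,0],[0,0,0],[0,0,0],[0,0,0]]' --offset '[[0.5,-0.3,-0.9],[0.5,-0.3,-0.9],[0.5,-0.3,-0.9],[0.5,-0.2,-0.9],[0.5,-0.2,-0.9],[0.5,-0.2,-0.9],[0.27,-0.16,-0.58],[0,0,0],[0,0,0],[0,0,0]]' --gripper '[-1,-1,-1,-1,-1,-1,-1,-1,-1,-1]'

```text
time: 8.6
position: [0.5476, -0.163, 0.1817]
orientation: [0.541, 2.492, -0.172]
ft_force: [0.1, -0.7, -1.9]
gripper_width: 0.0118
gripper_force: 40.0
```

```bash
cat > q.py <<'E'
from h import *
from scipy.spatial.transform import Rotation as Ro
s=r.sense(); R=Ro.from_rotvec(s["orientation"]).as_matrix(); D=np.load("L.npz"); B=np.array([D["a"],D["b"],D["n"]])
tip=s["position"]+R@[-.0011,0,.05]
print("t",s["time"],"tip in lock frame mm",((B@(tip-D["L"]))*1000).round(1),"F(a,b,n)",(B@s["ft_force"]).round(1),"tq",(B@s["wrist_torque"]).round(2),"w",s["gripper_width"].round(4),"q",s["qpos"].round(2))
print("tool axes\n",(B@R).round(3))
E
python3 q.py; python3 - <<'E'
from h import *
f=vision.grab_frame("wrist");g=vision.grab_frame("side");D=np.load("L.npz")
i=f["img"][150:240,270:370];pu,pv=map(int,proj(g,D["L"]));j=g["img"][pv-60:pv+30,pu-50:pu+50]
cv2.imwrite("pics/g.png",cv2.resize(np.hstack([i,j]),None,fx=4,fy=4,interpolation=3)[...,::-1])
E
```

```text
Traceback (most recent call last):
  File "q.py", line 5, in <module>
    print("t",s["time"],"tip in lock frame mm",((B@(tip-D["L"]))*1000).round(1),"F(a,b,n)",(B@s["ft_force"]).round(1),"tq",(B@s["wrist_torque"]).round(2),"w",s["gripper_width"].round(4),"q",s["qpos"].round(2))
                                                                                                                                                              ^^^^^^^^^^^^^^^^^^^^^^^^
AttributeError: 'float' object has no attribute 'round'
```

View pics/g.png

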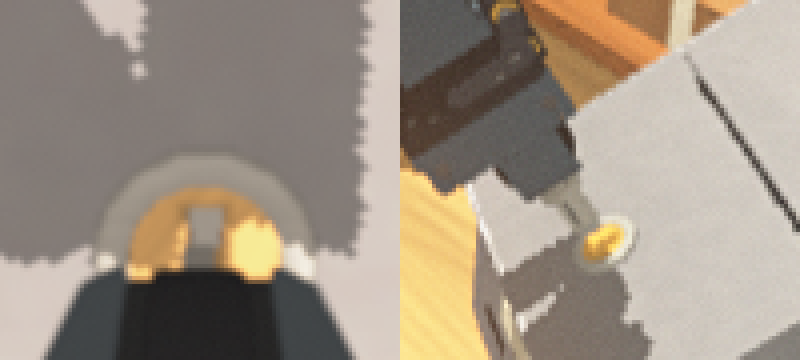

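The wrist view shows the tip centred sideways on the plug (crop x 205, bezel centre 204). In the side view it stands just off the keyway. Now going in gently.

```bash
sed -i 's/s\["gripper_width"\].round(4)/round(s["gripper_width"],4)/' q.py; python3 q.py
```

```text
t 8.7 tip in lock frame mm [-0.7 -0.8 11.4] F(a,b,n) [ 0.5 -1.1 -0.4] tq [ 0.42 -0.01  0.02] w 0.0118 q [-0.25  0.11  2.1  -0.31  0.35 -1.13]
tool axes
 [[ 0.004  1.    -0.007]
 [-1.     0.004  0.005]
 [-0.005 -0.007 -1.   ]]
```

Emit:
send_rows --turn '[[0,0,0],[0,0,0],[0,0,0],[0,0,0],[0,0,0],[0,0,0],[0,0,0],[0,0,0],[0,0,0],[0,0,0]]' --offset '[[0.08,0.03,0.04],[0.2,-0.09,-0.33],[0.2,-0.09,-0.33],[0.21,-0.09,-0.33],[0.2,-0.09,-0.33],[0.21,-0.09,-0.33],[0.2,-0.09,-0.33],[0,0,0],[0,0,0],[0,0,0]]' --gripper '[-1,-1,-1,-1,-1,-1,-1,-1,-1,-1]'

```text
time: 9.95
position: [0.5604, -0.1681, 0.1619]
orientation: [0.541, 2.493, -0.172]
ft_force: [-0.6, 0.0, -0.8]
gripper_width: 0.0116
gripper_force: 40.0
```

```bash
python3 q.py
```

```text
t 9.95 tip in lock frame mm [ -0.1  -0.4 -12.7] F(a,b,n) [-0.2 -0.9 -0.4] tq [ 0.37 -0.01 -0.03] w 0.0116 q [-0.25  0.16  2.1  -0.35  0.3  -1.09]
tool axes
 [[ 0.004  1.    -0.007]
 [-1.     0.004  0.005]
 [-0.005 -0.007 -1.   ]]
```

Emit:
send_rows --turn '[[0,0,0],[0,0,0],[0,0,0],[0,0,0],[0,0,0],[0,0,0],[0,0,0],[0,0,0],[0,0,0],[0,0,0]]' --offset '[[0.15,-0.07,-0.25],[0.15,-0.07,-0.25],[0.16,-0.07,-0.25],[0.15,-0.07,-0.25],[0.15,-0.07,-0.25],[0.15,-0.07,-0.25],[0.16,-0.07,-0.25],[0,0,0],[0,0,0],[0,0,0]]' --gripper '[-1,-1,-1,-1,-1,-1,-1,-1,-1,-1]'

```text
time: 11.2
position: [0.5711, -0.173, 0.1443]
orientation: [0.542, 2.493, -0.172]
ft_force: [0.1, -0.3, -1.2]
gripper_width: 0.012
gripper_force: 40.0
```

```bash
python3 q.py
```

```text
t 11.2 tip in lock frame mm [ -0.2  -0.5 -33.8] F(a,b,n) [-0.3 -0.5 -1.1] tq [0.46 0.   0.05] w 0.012 q [-0.26  0.2   2.11 -0.39  0.26 -1.05]
tool axes
 [[ 0.004  1.    -0.007]
 [-1.     0.004  0.004]
 [-0.004 -0.007 -1.   ]]
```

Emit:
send_rows --turn '[[0,0,0],[0,0,0],[0,0,0],[0,0,0],[0,0,0],[0,0,0],[0,0,0],[0,0,0],[0,0,0],[0,0,0]]' --offset '[[0.05,-0.02,-0.08],[0.05,-0.03,-0.08],[0.05,-0.02,-0.08],[0,0,0],[0,0,0],[0,0,0],[0,0,0],[0,0,0],[0,0,0],[0,0,0]]' --gripper '[-1,-1,-1,-1,-1,-1,-1,-1,-1,-1]'

```text
time: 12.45
position: [0.5723, -0.1736, 0.1424]
orientation: [0.541, 2.493, -0.172]
ft_force: [-5.3, 3.7, 6.6]
gripper_width: 0.0121
gripper_force: 40.0
```

```bash
python3 q.py
```

```text
t 12.45 tip in lock frame mm [ -0.2  -0.4 -36.1] F(a,b,n) [ 1.2 -1.6  9. ] tq [0.73 0.12 0.03] w 0.0121 q [-0.26  0.21  2.11 -0.4   0.26 -1.04]
tool axes
 [[ 0.004  1.    -0.007]
 [-1.     0.004  0.005]
 [-0.005 -0.007 -1.   ]]
```

Emit:
send_rows --turn '[[0.0385,-0.017,-0.062],[0.0385,-0.017,-0.062],[0.0385,-0.017,-0.062],[0.0385,-0.017,-0.062],[0.0385,-0.017,-0.062],[0.0385,-0.017,-0.062],[0.0385,-0.017,-0.062],[0.0385,-0.017,-0.062],[0.0385,-0.017,-0.062],[0.0385,-0.017,-0.062]]' --offset '[[0.005,0.006,0.002],[0.005,0.006,0.002],[0.005,0.006,0.002],[0.005,0.006,0.002],[0.005,0.006,0.002],[0.005,0.006,0.002],[0.005,0.006,0.002],[0.005,0.006,0.002],[0.005,0.006,0.002],[0.005,0.006,0.002]]' --gripper '[-1,-1,-1,-1,-1,-1,-1,-1,-1,-1]'

```text
time: 13.7
position: [0.5729, -0.173, 0.1426]
orientation: [1.42, 2.123, 0.122]
ft_force: [-5.8, 2.9, 5.3]
gripper_width: 0.0116
gripper_force: 40.0
```

```bash
python3 q.py
```

```text
t 13.7 tip in lock frame mm [ -0.2  -0.8 -36.1] F(a,b,n) [ 0.3 -2.4  8. ] tq [0.67 0.1  0.07] w 0.0116 q [-0.26  0.21  2.1  -0.38  0.27 -0.32]
tool axes
 [[ 0.686  0.728 -0.006]
 [-0.728  0.686 -0.003]
 [-0.002 -0.006 -1.   ]]
```

Emit:
send_rows --turn '[[0.041,-0.018,-0.066],[0.041,-0.018,-0.066],[0.041,-0.018,-0.066],[0.041,-0.018,-0.066],[0.041,-0.018,-0.066],[0.041,-0.018,-0.066],[0.041,-0.018,-0.066],[0.041,-0.018,-0.066],[0.041,-0.018,-0.066],[0,0,0]]' --offset '[[0.009,0,0.005],[0.009,0,0.005],[0.009,0,0.005],[0.009,0,0.005],[0.009,0,0.005],[0.009,0,0.005],[0.009,0,0.005],[0.009,0,0.005],[0.009,0,0.005],[0,0,0]]' --gripper '[-1,-1,-1,-1,-1,-1,-1,-1,-1,-1]'

```text
time: 14.95
position: [0.5736, -0.1728, 0.1431]
orientation: [2.115, 1.523, 0.394]
ft_force: [-5.7, 4.1, 7.1]
gripper_width: 0.0118
gripper_force: 40.0
```

```bash
python3 q.py
```

```text
t 14.95 tip in lock frame mm [  0.2  -1.  -36.1] F(a,b,n) [ 1.4 -1.7  9.7] tq [0.75 0.12 0.04] w 0.0118 q [-0.26  0.21  2.09 -0.33  0.27  0.35]
tool axes
 [[ 0.995  0.099 -0.001]
 [-0.099  0.995 -0.009]
 [ 0.    -0.009 -1.   ]]
```

The key is home (36 mm in, about 9 N on the collar) and turned 1.48 rad. Letting go and backing straight out ahead of the rising lid.

Emit:
send_rows --turn '[[0,0,0],[0,0,0],[0,0,0],[0,0,0],[0,0,0],[0,0,0],[0,0,0],[0,0,0],[0,0,0],[0,0,0]]' --offset '[[0,0,0],[0,0,0],[-0.5,0.23,0.83],[-0.8,0.35,1.24],[-1.0,0.46,1.66],[-1.5,0.7,2.5],[-1.5,0.7,2.5],[-1.5,0.7,2.5],[0,0,0],[0,0,0]]' --gripper '[0,0,0,0,0,0,0,0,0,0]'

```text
time: 16.2
position: [0.5056, -0.1416, 0.2545]
orientation: [2.115, 1.524, 0.393]
ft_force: [0.1, 0.6, -0.7]
gripper_width: 0.0453
gripper_force: 0.0
```

```bash
python3 - <<'E'
from h import *
s=r.sense(); print(s["position"].round(3),s["ft_force"].round(1),s["time"])
f=vision.grab_frame("wrist");g=vision.grab_frame("side");D=np.load("L.npz")
i=f["img"][90:240,220:420];pu,pv=map(int,proj(g,D["L"]));j=g["img"][pv-75:pv+75,pu-75:pu+125]
cv2.imwrite("pics/i.png",cv2.resize(np.vstack([i,j]),None,fx=2,fy=2,interpolation=3)[...,::-1])
v,u=np.mgrid[115:235,185:455]; P=w(f,u.ravel(),v.ravel()); d=(P-D["L"])@D["n"]; q=((P-D["L"])@D["b"]); a=(P-D["L"])@D["a"]
for lo in(-.05,-.035,.02,.04):
    k=(q>lo)&(q<lo+.015)&(abs(a)>.03)&(abs(a)<.1)&(abs(d)<.06); print(lo,k.sum(),np.median(d[k])+.003)
k=(abs(a)<.035)&(abs(q)<.035)&(d>.03)&(d<.09); c=np.c_[a,q][k]*1000; print(k.sum(),np.percentile(d[k],[50,98]),cv2.minAreaRect(c.astype(np.float32)))
E
```

```text
[ 0.506 -0.142  0.254] [ 0.1  0.6 -0.7] 16.2
-0.05 745 0.029649219385082526
-0.035 949 0.02769731894288207
0.02 943 0.020216913113290696
0.04 833 0.017390852210163035
1158 [0.07576783 0.08087122] ((2.4685897827148438, 1.6369409561157227), (43.149471282958984, 23.198999404907227), 2.7696917057037354)
```

View pics/i.png

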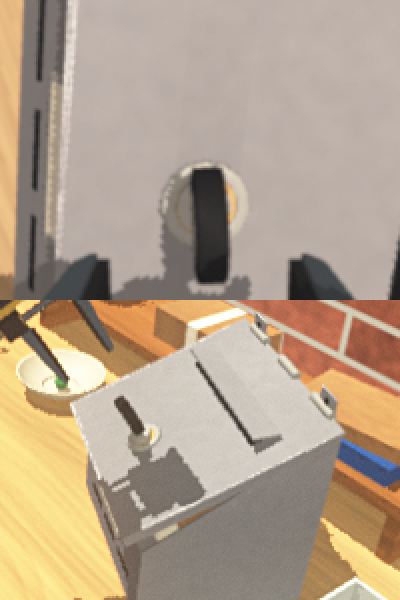

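The lid is ajar: it rose about 25 mm at the lock. The head's top is 56 mm above the plug face, so the key is still home, and it stays turned across the slope at wrist-crop (210,225). The gripper is clear, so I'm handing in.

```bash
python3 -c "
from station import r
print(r.finish_job())"
```

```text
the job is handed in; nothing more can be done
None
```

The round key is fully in the lock and turned about a quarter turn, the lid is ajar, the gripper is clear, the other keys were left alone, and the job is handed in at about 16 s of the 48 s limit.

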